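# Pump up the hand sprayer by the back door

### The arm

A 6-joint arm with a two-finger parallel gripper is mounted at the origin on the work surface. World frame = base frame: x ahead of the robot, y to its left, z up, the work surface at z = 0. Lengths are in m, angles in rad, forces in N, time in s.
With the tool pointing down it reaches from about 0.25 to 0.725 m from the base axis. Payload 4 kg.
Tool frame: the origin (TCP) lies midway between the tips of the shut fingers; the grasp point (between the pads) lies 19 mm behind it (bot.grip_point_offset is the distance from the TCP to the grasp point, in m); z points along the fingers, y is the line along which they close (so a half turn about z gives the same grasp; the last joint's range is limited). The gripper opens to 85 mm and grips with 20 to 120 N. Pads are 22 mm wide; open, the fingers measure 114 mm over their backs; the gripper's body (76 mm by 85 mm) begins 54 mm behind the grasp point. The pads swing forward as they close: fully open they stand 13 mm farther back than shut.
Start: joints at [1.322, 0.241, 0.005, 1.335, 0, 1.571], TCP at [0.123, 0.485, 0.231] pointing down, gripper open.
Joint ranges: [-2.72, 2.72], [-1.05, 1.87], [-1.09, 1.28], [-1.99, 2.15], [-1.42, 1.44], [-3.14, 3.14]. Speed limits (rad/s): [2.79, 2.79, 3.14, 3.14, 3.14, 3.14].

### API

Orientations are given as a unit quaternion [x, y, z, w].
In Python, from workcell import bot gives the robot as it stands.
- The arm moves only by the tool step_arm, never from a script. Its argument "targets" is text: rows parted by semicolons, each of 7 numbers parted by spaces: the opening, from -1 (shut) to 1 (fully open), so that 0 is half open, then the shift along the world's x, y, z normalised to -1 to 1, where 1 is 0.5 m, then the turn, a rotation vector about the world's x, y, z normalised to -1 to 1, where 1 is pi/4 rad. In form: gripper x y z wx wy wz; .... A call has 1 to 10 rows; each row is the pose to reach, as a shift and turn from the pose commanded when the call began; what a row does not reach only later rows make up. A row lasts 1/12 s, in which the tool goes at most 41.7 mm and 7.16 degrees, less where a joint would pass 70% of its speed; a pose out of reach is approached as far as the arm can. A call with a number of a shift or a turn outside -1 to 1 is refused whole. A call with a gripper value outside its range is refused whole. The fingers move at their own pace and stop on an object; the grip force is fixed at half the most. Time passes only in rows, so rows that repeat a pose let the fingers close. It gives the time, the measured TCP pose, the force, the opening and the grip force at its end, in the units of the state.
- bot.get_obs(): the state, without advancing time (a new reading comes with each control period).
- bot.camera(name): name is "side" or "top"; returns the picture (480x640x3 uint8, red, green, blue); there is no depth.
- bot.camera_info(name): a dict with "vertical_fov" (degrees; the focal length in pixels is half the picture's height over the tangent of half this angle, whatever the lens; pixels are square), "cx", "cy" (the principal point, pixels), "pose" (4x4, takes a point from camera to world coordinates). Camera axes: x right, y up, looking along -z (the intrinsics and any distortion apply to the point x, -y, -z); pixel columns grow to the right and rows downward; lengths in m; the calibration is good to about 2 mm. A picture is of the moment at which its call begins. camera_info takes no time and is no camera call.
- bot.job_done(): hands the job in; it is judged then, once.
The state is a dict: "clock": time; "joint_pos": joint angles; "joint_vel": joint speeds; "tau": joint torques, N m; "eef_pos": TCP position; "tool_rot": TCP orientation; "ft_force": force on the tool from outside, world axes, zero at the start; "ft_torque": the same for the moment, N m; "grip_width": finger opening in m; "grasp_force": force on a finger pad.
Only numpy, scipy, OpenCV 4.12 (cv2) and the standard library are available. Lean on these libraries where they do the work, as an engineer would, in place of code of your own. Each camera call takes 0.05 s, during which the arm holds its last target. There are 200 camera calls.

### The job

Pump up the garden hand sprayer: press its plunger knob down with your fingertips, let it spring back up, and keep pumping until the brass pressure pin next to the knob has popped fully out, then take your hand away so that the knob is up. Leave the sprayer standing where it is, without gripping its knob, lifting it, tipping it or pushing it along, do not touch the pin itself, and do not disturb the other things on the shelf.

Things in the scene. Friction and masses are not known exactly. Their poses are not given: they have to be found in the camera images.
- sprayer: Pressure sprayer standing loose on the shelf, 0.9 kg: pale round tank 118 mm across, 163 mm high, black screw collar, grey head, round black plunger knob on top. Origin: centre of its underside. z up; -x along the nozzle (brass tip 93 mm out, top 205 mm up), +x towards the black pistol grip (98 mm out; thumb trigger up to 212 mm high), +y towards the pressure pin.
- knob_top (a point): Centre of the flat top of the plunger knob, on the sprayer's axis, 251 mm above the shelf when the knob is up. The mushroom knob is 42 mm across (flat top 36 mm) and 20 mm thick, on a 12 mm steel rod. The point moves down with the knob.
- pump (a joint): How far the plunger knob is pressed, m: 0 = up, 0.025 = bottom stop. An internal spring returns it by itself in under 0.5 s: about 5 N at the top rising to 12 N at the bottom, plus about 12 N per m/s of speed.
- gauge_pin (a joint): How far the brass pressure pin stands out, m: 0 = flush, 0.015 = fully out at its stop. Each down-stroke raises it by about 1/10 of the knob's travel (2.5 mm for a full stroke) at any speed; it stays there on the return stroke and after. Starts anywhere from 0 to 0.004. Strokes after it is fully out do nothing.
- pin_top (a point): Centre of the top of the upright brass pressure pin, 8.4 mm in diameter, 38 mm beside the knob's axis on the sprayer's +y side (always the half away from the robot), in a grey boss 200 mm high. The pin's top is 201 mm above the shelf when flush, 216 mm when fully out.
- mug: Bystander: blue enamel mug, 82 mm across, 82 mm high, loose; origin at the centre of its underside.
- matchbox_holder: Bystander: open-fronted tin matchbox holder with a matchbox in it, 45 x 64 mm and 105 mm high, loose; origin at the centre of its underside.
- soap_bottle: Bystander: hand-soap pump bottle of brown glass, 64 mm across, 164 mm high over its spout, loose; origin at the centre of its underside. Not the pump to be worked.
- barn_key: Bystander: rusted iron barn key, 145 mm long, lying flat, loose; origin on the shelf under its middle.
- comb: Bystander: horn comb, 150 x 34 x 5 mm, lying flat, loose; origin on the shelf under its middle.
- pruners: Bystander: garden pruners, 200 mm long, 20 mm high, lying flat, loose; origin on the shelf under their middle.
Not all that is in view belongs to the job. What is shaped like the sprayer but blue or green is not meant.

How it is judged:
By the outcome, as a careful person would: the job done as asked, in the order asked, and still so for the second after the job is handed in, with the robot touching nothing.
It also fails if it takes over 48 s, if anything falls off the work surface, if the arm or the gripper's body presses on something with over 40 N, if the wrist force passes 120 N, or if a joint passes its speed limit or range.

## Working session

There is one attempt and no reset: what is moved stays moved. The work goes in short steps, Python scripts to look and compute and a tool call to move; the robot and the scene stay as the last step left them, time stands still between calls to the robot, and variables do not carry over. Pictures are saved under pics/ and viewed, at most 10 in all, crops included, and the job is handed in when it is done.

Besides the shell and the picture viewer there is one more tool, called by a JSON object that holds its "fn" and its "kwargs". step_arm: Moves the arm, as the interface text tells. Scaled input: -1 to 1 covers 0.5 m each way for a shift and pi/4 rad each way for a turn. Its arguments: {"type":"object","properties":{"targets":{"type":"string"}},"required":["targets"]}

```bash
mkdir -p pics; python3 - <<'E'
from workcell import bot
import cv2,numpy as np
for n in("side","top"):
    cv2.imwrite(f"pics/{n}1.png",bot.camera(n)[:,:,::-1]); i=bot.camera_info(n); print({k:(np.round(v,4).tolist() if k=="pose" else v) for k,v in i.items()})
o=bot.get_obs();print(o["eef_pos"],o["tool_rot"],o["clock"],o["ft_force"])
E
```

```text
{'vertical_fov': 54.68840081062494, 'cx': 324.0117928069691, 'cy': 245.7948049918302, 'pose': [[-0.9801, 0.131, -0.1494, 0.3925], [-0.1986, -0.6143, 0.7637, 0.683], [0.0083, 0.7781, 0.628, 0.7436], [0.0, 0.0, 0.0, 1.0]]}
{'vertical_fov': 49.31869047943635, 'cx': 315.3176335082708, 'cy': 238.18737003663944, 'pose': [[-0.0043, 0.9996, -0.0275, 0.486], [-1.0, -0.0046, -0.008, 0.0011], [-0.0081, 0.0274, 0.9996, 1.1902], [0.0, 0.0, 0.0, 1.0]]}
[0.12298877 0.48407701 0.23051764] [ 1.24087042e-01  9.92270907e-01 -9.16181551e-04 -1.17809023e-04] 0.1 [ 0.34708273 -0.03363832  0.45260501]
```

View pics/side1.png

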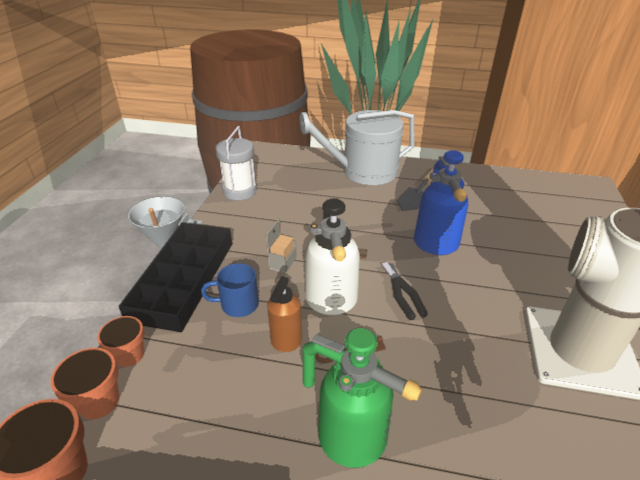

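View pics/top1.png

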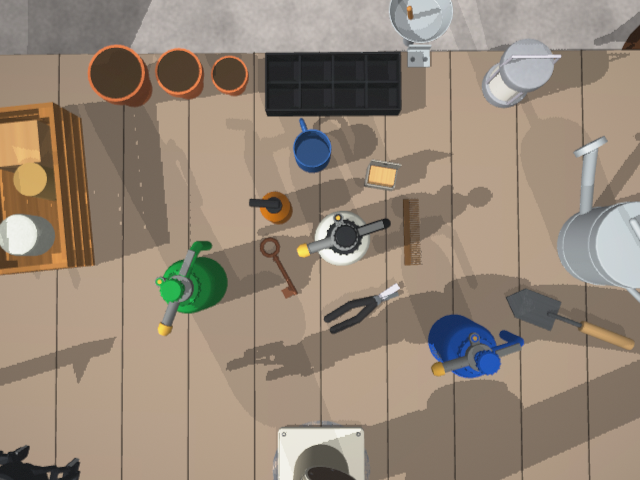

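```bash
cat > h.py <<'E'
from workcell import bot
import cv2,numpy as np
def ray(n,u,v):
    i=bot.camera_info(n);f=240/np.tan(np.radians(i["vertical_fov"]/2));P=np.array(i["pose"])
    return P[:3,3],P[:3,:3]@np.array([(u-i["cx"])/f,-(v-i["cy"])/f,-1])
def onz(n,u,v,z):
    o,d=ray(n,u,v);return o+d*(z-o[2])/d[2]
def pix(n,p):
    i=bot.camera_info(n);f=240/np.tan(np.radians(i["vertical_fov"]/2));P=np.array(i["pose"])
    q=P[:3,:3].T@(np.array(p)-P[:3,3]);return i["cx"]+f*q[0]/-q[2],i["cy"]-f*q[1]/-q[2]
E
python3 - <<'E'
from h import *
s=cv2.imread("pics/side1.png")[190:290,290:390];t=cv2.imread("pics/top1.png")[185:285,295:395]
cv2.imwrite("pics/crop1.png",np.hstack([cv2.resize(x,(400,400),interpolation=cv2.INTER_CUBIC) for x in(s,t)]))
print(onz("top",345,235,.251),onz("side",334,205,.251),onz("top",338,217,.203),onz("top",304,251,.2),onz("top",387,223,.19))
E
```

```text
[ 0.51733257 -0.04475913  0.251     ] [ 0.51562951 -0.04075544  0.251     ] [ 0.55304325 -0.0340731   0.203     ] [0.4890707  0.03055231 0.2       ] [ 0.54196863 -0.12820154  0.19      ]
```

View pics/crop1.png

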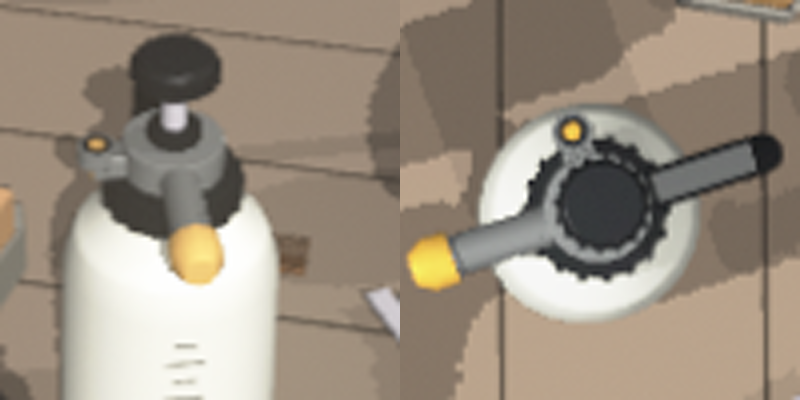

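{"fn": "step_arm", "kwargs": {"targets": "-1 0 0 0.2 0 0 0;-1 0 0 0.2 0 0 0;-1 0 0 0.2 0 0 0;-1 0.4 -0.53 0.2 0 0 0;-1 0.4 -0.53 0.2 0 0 0;-1 0.4 -0.53 0.2 0 0 0;-1 0.4 -0.53 0.2 0 0 0;-1 0.4 -0.53 0.2 0 0 0;-1 0.4 -0.53 0.2 0 0 0;-1 0.4 -0.53 0.2 0 0 0"}}

```text
clock: 0.93
eef_pos: [0.2992, 0.2499, 0.3311]
tool_rot: [0.124, 0.992, -0.0, -0.0]
ft_force: [0.8, 0.5, 0.0]
grip_width: 0.0003
grasp_force: 0.0
```

{"fn": "step_arm", "kwargs": {"targets": "-1 0.4 -0.54 0 0 0 0;-1 0.4 -0.54 0 0 0 0;-1 0.4 -0.54 0 0 0 0;-1 0.4 -0.54 0 0 0 0;-1 0.4 -0.54 0 0 0 0;-1 0.4 -0.54 0 0 0 0;-1 0.4 -0.54 0 0 0 0;-1 0.4 -0.54 0 0 0 0;-1 0.4 -0.54 0 0 0 0;-1 0.4 -0.54 0 0 0 0"}}

```text
clock: 1.77
eef_pos: [0.4994, -0.0202, 0.3298]
tool_rot: [0.126, 0.992, -0.0, -0.001]
ft_force: [-0.5, 0.0, 0.1]
grip_width: -0.0
grasp_force: 0.0
```

{"fn": "step_arm", "kwargs": {"targets": "-1 0.033 -0.046 0 0 0 0;-1 0.033 -0.046 0 0 0 0;-1 0.033 -0.046 -0.06 0 0 0;-1 0.033 -0.046 -0.12 0 0 0;-1 0.033 -0.046 -0.12 0 0 0;-1 0.033 -0.046 -0.12 0 0 0"}}

```text
clock: 2.27
eef_pos: [0.5132, -0.0398, 0.2703]
tool_rot: [0.123, 0.992, 0.0, -0.002]
ft_force: [0.6, -0.9, 1.3]
grip_width: -0.0
grasp_force: 0.0
```

```bash
python3 - <<'E'
from h import *
a=bot.camera("side");b=bot.camera("top");o=bot.get_obs();e=o["eef_pos"];print(e,pix("side",e),pix("top",e),pix("side",[.516,-.043,.251]))
s=a[170:270,290:390,::-1];t=b[185:285,295:395,::-1]
cv2.imwrite("pics/crop2.png",np.hstack([cv2.resize(x,(400,400),interpolation=cv2.INTER_CUBIC) for x in(s,t)]))
E
```

```text
[ 0.5158804  -0.04033008  0.27344981] (np.float64(334.08849354111686), np.float64(195.08453280693655)) (np.float64(343.1007717049149), np.float64(235.4098867271756)) (np.float64(334.02340291041304), np.float64(204.3310270073515))
```

View pics/crop2.png

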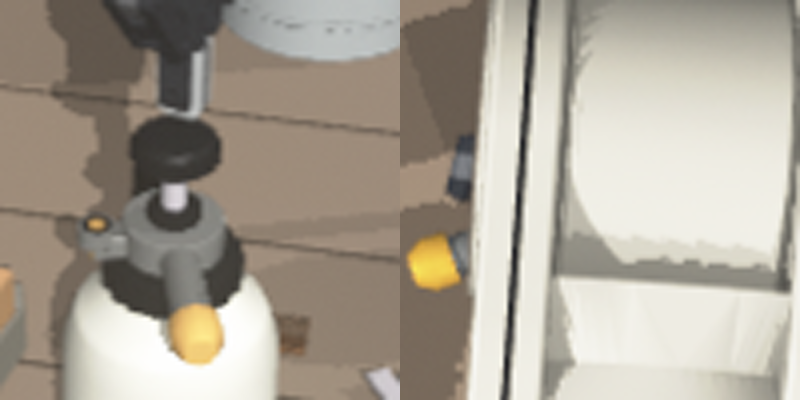

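{"fn": "step_arm", "kwargs": {"targets": "-1 0 -0.003 -0.03 0 0 0;-1 0 -0.003 -0.06 0 0 0;-1 0 -0.003 -0.08 0 0 0;-1 0 -0.003 -0.085 0 0 0;-1 0 -0.003 -0.085 0 0 0"}}

```text
clock: 2.78
eef_pos: [0.5181, -0.0425, 0.2328]
tool_rot: [0.124, 0.992, 0.0, 0.004]
ft_force: [-1.1, 0.2, 9.9]
grip_width: 0.0
grasp_force: 4.7
```

```bash
python3 - <<'E'
from h import *
a=bot.camera("side");o=bot.get_obs();print(o["eef_pos"],o["ft_force"],o["clock"])
s=a[170:270,290:390,::-1]
cv2.imwrite("pics/crop3.png",cv2.resize(s,(400,400),interpolation=cv2.INTER_CUBIC))
E
```

```text
[ 0.51810442 -0.04248835  0.23328224] [-0.21114274  0.25346506  9.63998999] 2.8333
```

View pics/crop3.png

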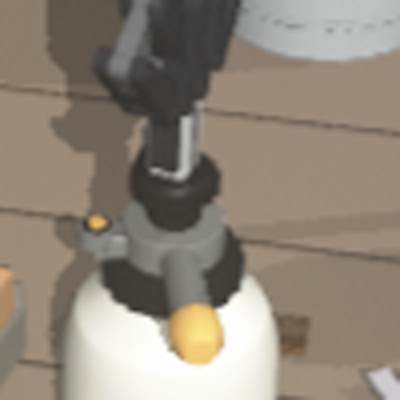

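{"fn": "step_arm", "kwargs": {"targets": "-1 0 0 -0.009 0 0 0;-1 0 0 -0.016 0 0 0;-1 0 0 -0.016 0 0 0"}}

```text
clock: 3.08
eef_pos: [0.5181, -0.0425, 0.2263]
tool_rot: [0.124, 0.992, 0.0, 0.005]
ft_force: [-1.7, 0.6, 12.0]
grip_width: 0.0
grasp_force: 5.7
```

{"fn": "step_arm", "kwargs": {"targets": "-1 -0.002 0 0.035 0 0 0;-1 -0.004 0 0.064 0 0 0;-1 -0.004 0 0.064 0 0 0;-1 -0.004 0 0.064 0 0 0;-1 -0.004 0 0.064 0 0 0;-1 -0.004 0 0.045 0 0 0;-1 -0.004 0 0.022 0 0 0;-1 -0.004 0 0.004 0 0 0;-1 -0.004 0 -0.002 0 0 0;-1 -0.004 0 -0.002 0 0 0"}}

```text
clock: 3.92
eef_pos: [0.5147, -0.0426, 0.2259]
tool_rot: [0.124, 0.992, 0.0, 0.004]
ft_force: [-8.8, 1.7, 33.8]
grip_width: 0.0002
grasp_force: 16.8
```

{"fn": "step_arm", "kwargs": {"targets": "-1 0 0 0.035 0 0 0;-1 0 0 0.066 0 0 0;-1 0 0 0.066 0 0 0;-1 0 0 0.066 0 0 0;-1 0 0 0.066 0 0 0;-1 0 0 0.045 0 0 0;-1 0 0 0.022 0 0 0;-1 0 0 0.006 0 0 0;-1 0 0 0.003 0 0 0;-1 0 0 0.003 0 0 0"}}

```text
clock: 4.75
eef_pos: [0.5137, -0.0426, 0.226]
tool_rot: [0.124, 0.992, 0.0, 0.003]
ft_force: [-9.4, 0.7, 30.7]
grip_width: -0.0002
grasp_force: 15.2
```

```bash
python3 - <<'E'
from h import *
a=bot.camera("side");o=bot.get_obs();print(o["eef_pos"],o["ft_force"],o["clock"])
s0=cv2.imread("pics/side1.png")[190:290,290:390];s=a[190:290,290:390,::-1]
cv2.imwrite("pics/crop4.png",np.hstack([cv2.resize(x,(400,400),interpolation=cv2.INTER_CUBIC) for x in(s0,s)]))
E
```

```text
[ 0.51366678 -0.04264775  0.22602523] [-8.9907314   1.22749122 30.12471141] 4.8
```

View pics/crop4.png

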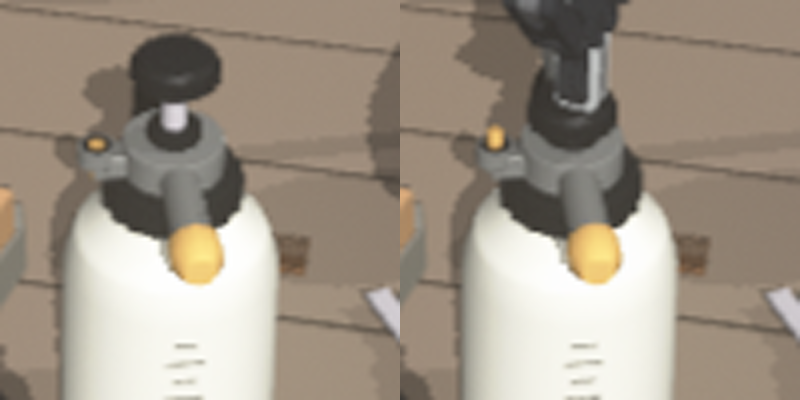

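{"fn": "step_arm", "kwargs": {"targets": "-1 0 0 0.035 0 0 0;-1 0.002 0 0.066 0 0 0;-1 0.002 0 0.066 0 0 0;-1 0.002 0 0.066 0 0 0;-1 0.002 0 0.066 0 0 0;-1 0.002 0 0.045 0 0 0;-1 0.002 0 0.022 0 0 0;-1 0.002 0 0.008 0 0 0;-1 0.002 0 0.003 0 0 0;-1 0.002 0 0.003 0 0 0"}}

```text
clock: 5.63
eef_pos: [0.5144, -0.0427, 0.226]
tool_rot: [0.124, 0.992, 0.0, 0.002]
ft_force: [-6.0, 0.4, 23.4]
grip_width: 0.0003
grasp_force: 12.0
```

Good; repeat with a little less over-travel.

{"fn": "step_arm", "kwargs": {"targets": "-1 0 0 0.035 0 0 0;-1 0.002 0 0.066 0 0 0;-1 0.002 0 0.066 0 0 0;-1 0.002 0 0.066 0 0 0;-1 0.002 0 0.066 0 0 0;-1 0.002 0 0.045 0 0 0;-1 0.002 0 0.022 0 0 0;-1 0.002 0 0.008 0 0 0;-1 0.002 0 0.001 0 0 0;-1 0.002 0 0.001 0 0 0"}}

```text
clock: 6.47
eef_pos: [0.5154, -0.0427, 0.2259]
tool_rot: [0.124, 0.992, 0.0, 0.002]
ft_force: [-5.7, 2.0, 22.0]
grip_width: 0.0001
grasp_force: 10.9
```

{"fn": "step_arm", "kwargs": {"targets": "-1 0 0 0.035 0 0 0;-1 0.001 0 0.066 0 0 0;-1 0.001 0 0.066 0 0 0;-1 0.001 0 0.066 0 0 0;-1 0.001 0 0.066 0 0 0;-1 0.001 0 0.045 0 0 0;-1 0.001 0 0.022 0 0 0;-1 0.001 0 0.008 0 0 0;-1 0.001 0 0.001 0 0 0;-1 0.001 0 0.001 0 0 0"}}

```text
clock: 7.3
eef_pos: [0.5158, -0.0427, 0.226]
tool_rot: [0.124, 0.992, 0.0, 0.001]
ft_force: [-4.9, -0.2, 18.6]
grip_width: 0.0
grasp_force: 9.6
```

{"fn": "step_arm", "kwargs": {"targets": "-1 0 0 0.035 0 0 0;-1 0.001 0 0.066 0 0 0;-1 0.001 0 0.066 0 0 0;-1 0.001 0 0.066 0 0 0;-1 0.001 0 0.066 0 0 0;-1 0.001 0 0.045 0 0 0;-1 0.001 0 0.022 0 0 0;-1 0.001 0 0.008 0 0 0;-1 0.001 0 0.001 0 0 0;-1 0.001 0 0.001 0 0 0"}}

```text
clock: 8.13
eef_pos: [0.5163, -0.0427, 0.226]
tool_rot: [0.124, 0.992, 0.0, 0.001]
ft_force: [-3.6, -0.4, 16.0]
grip_width: 0.0002
grasp_force: 8.1
```

Seven down-strokes are done. One more for margin, then retreat up and check.

{"fn": "step_arm", "kwargs": {"targets": "-1 0 0 0.035 0 0 0;-1 0 0 0.066 0 0 0;-1 0 0 0.066 0 0 0;-1 0 0 0.066 0 0 0;-1 0 0 0.066 0 0 0;-1 0 0 0.045 0 0 0;-1 0 0 0.022 0 0 0;-1 0 0 0.008 0 0 0;-1 0 0 0 0 0 0;-1 0 0 0 0 0 0"}}

```text
clock: 8.97
eef_pos: [0.5164, -0.0427, 0.226]
tool_rot: [0.124, 0.992, 0.0, 0.001]
ft_force: [-2.5, 0.1, 14.9]
grip_width: 0.0003
grasp_force: 8.1
```

{"fn": "step_arm", "kwargs": {"targets": "-1 0 0 0.04 0 0 0;-1 0 0 0.1 0 0 0;-1 0 0 0.18 0 0 0;-1 0 0 0.2 0 0 0;-1 -0.2 0.27 0.2 0 0 0;-1 -0.2 0.27 0.2 0 0 0;-1 -0.2 0.27 0.2 0 0 0;-1 -0.2 0.27 0.2 0 0 0;-1 -0.2 0.27 0.2 0 0 0;-1 -0.2 0.27 0.2 0 0 0"}}

```text
clock: 9.8
eef_pos: [0.4145, 0.0937, 0.323]
tool_rot: [0.122, 0.993, -0.001, -0.001]
ft_force: [0.7, -0.8, -0.3]
grip_width: -0.0002
grasp_force: 0.0
```

```bash
python3 - <<'E'
from h import *
a=bot.camera("side");b=bot.camera("top");o=bot.get_obs();print(o["eef_pos"],o["ft_force"],o["clock"])
f=lambda x:cv2.resize(x,(380,380),interpolation=cv2.INTER_CUBIC)[:290]
z=lambda a,r,c:a[r:r+100,c:c+100]
s0=cv2.imread("pics/side1.png");t0=cv2.imread("pics/top1.png");s=a[:,:,::-1];t=b[:,:,::-1]
cv2.imwrite("pics/crop5.png",np.vstack([np.hstack([f(z(s0,190,290)),f(z(s,190,290))]),np.hstack([f(z(t0,200,295)),f(z(t,200,295))])]))
print(pix("side",[.5525,-.034,.201]),pix("side",[.5525,-.034,.216]))
E
```

```text
[0.41614727 0.09213956 0.32318486] [ 0.69643058 -0.63139096  0.45725982] 9.9
(np.float64(314.376650931556), np.float64(225.86605459546826)) (np.float64(314.3399587012349), np.float64(219.65832801220174))
```

View pics/crop5.png

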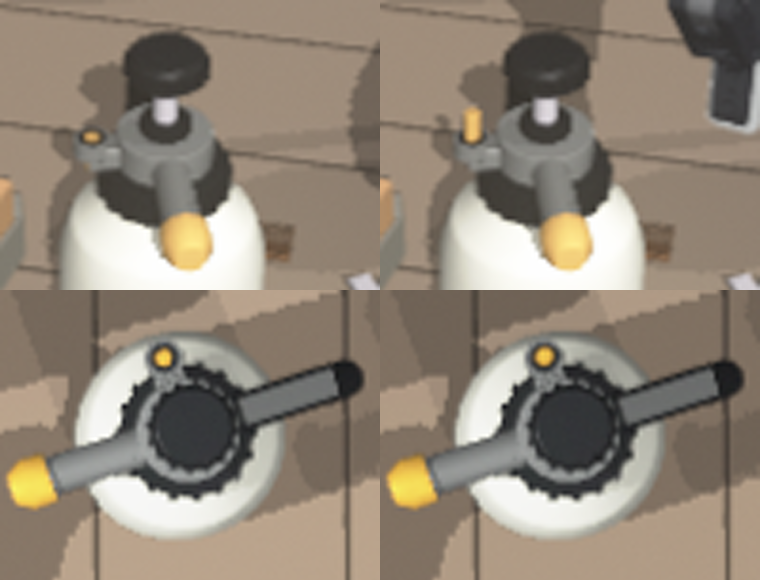

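The knob is up, the pin has risen about 6 px (15 mm, its stop), and the sprayer hasn't moved in either view.

```bash
python3 -c "
from workcell import bot
print(bot.job_done())"
```

```text
the job is handed in; nothing more can be done
None
```

I pumped the sprayer with eight down-strokes until the pressure pin stood fully out (about 15 mm in the side view), then moved the hand clear: the knob is up, the sprayer stands where it was, and the job was handed in at about 10 s.

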